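Gauge two sliding keys and sort them

ROBOT

A 6-joint arm with a two-finger parallel gripper is mounted at the origin on the work surface. World frame = base frame: x ahead of the robot, y to its left, z up, the work surface at z = 0. Lengths are in m, angles in rad, forces in N, time in s.
With the tool pointing down it reaches from about 0.375 to 0.9 m from the base axis. Payload 3.1 kg.
Tool frame: the origin (TCP) lies midway between the tips of the shut fingers; the grasp point (between the pads) lies 19 mm behind it; x points along the fingers, z is the direction in which the jaws open and shut, and the axes are right-handed (so a half turn about x gives the same grasp; the last joint's range is limited). The gripper opens to 87 mm and grips with 3 to 60 N. Pads are 19 mm wide; open, the fingers measure 117 mm over their backs; the gripper's body (75 mm by 190 mm) begins 51 mm behind the grasp point.
Start: joints at [1.036, 0.527, 1.433, -0, 1.181, -0.178], TCP at [0.218, 0.586, 0.223] pointing down, gripper open.
Joint ranges: [-3.08, 3.08], [-0.75, 2.2], [0.22, 2.44], [-1.43, 4.57], [0, 2.65], [-2.85, 2.85]. Speed limits (rad/s): [2.79, 2.79, 3.14, 3.14, 3.14, 3.14].

INTERFACE

Orientations are given as a unit quaternion [x, y, z, w].
In Python, from rig import robot, optics, workorder gives the robot as it stands.
- The arm moves only by the tool arm_command, never from a script. Its argument "plan" is a list of rows, each a list of 7 numbers: the shift along the tool's x, y, z in cm, then the turn, a rotation vector about the tool's x, y, z in rad, then the finger opening in cm, from 0 to 8.7. In form: [[x, y, z, ax, ay, az, gripper], ...]. A call has 1 to 12 rows; each row shifts and turns the pose as measured when the row begins, along the tool's axes as they then stand; what a row does not reach is not made up. A row lasts 1/8 s, in which the tool goes at most 62.5 mm and 10.7 degrees, less where a joint would pass 70% of its speed; a pose out of reach is approached as far as the arm can. A call with a gripper value outside its range is refused whole. The fingers move at their own pace and stop on an object; "grip_force" is the grip in N (left out, the last holds). Time passes only in rows, so rows that do not move let the fingers close. It gives the time, the measured TCP pose, the force and the opening at its end, in the units of the state.
- robot.get_obs(): the state, without advancing time (a new reading comes with each control period).
- optics.camera(name): name is "scene" or "top" or "wrist"; returns (picture, depth): 400x640x3 uint8, blue, green, red; 400x640 float32, m along the optical axis (not along the pixel's ray), 0 where there is no reading.
- optics.camera_info(name): a dict with "mtx" (3x3 intrinsics, pixels), "k1" (the pictures are not rectified: a ray, as slopes to the right and down, at radius r is drawn at 1 + k1 r^2 times it, then the intrinsics apply), "position" and "rotation" of the camera in the world; the wrist camera has in their place "tool_from_camera" (4x4, takes a point from camera to tool coordinates, whose origin is the TCP and whose axes are the tool frame's). Camera axes: x right, y down, z forward; pixel columns grow to the right and rows downward; lengths in m; the calibration is good to about 2 mm. A picture is of the moment at which its call begins: read the wrist's pose just before it. camera_info takes no time and is no camera call.
- workorder.hand_in(): hands the job in, once; it reports no verdict.
The state is a dict: "time": time; "q": joint angles; "joint_velocities": joint speeds; "joint_torque": joint torques, N m; "position": TCP position; "tool_rot": TCP orientation; "ft_force": force on the tool from outside, world axes, zero at the start; "moment": the same for the moment, N m; "grip_width": finger opening in m.
Only numpy, scipy, OpenCV 4.12 (cv2) and the standard library are available. Lean on these libraries where they do the work, as an engineer would, in place of code of your own. Each camera call takes 0.05 s, during which the arm holds its last target. There are 200 camera calls.

TASK

Check the two aluminium sliding keys in the steel slot gauge, one at a time: hold the key upright, lower its tongue squarely and without forcing into the slot as far as it goes, and let it rest there a moment. A key that passes the wide go slot but stops on the step of the narrow no-go slot is good: stand it upright in the shallow tray; one that goes right to the bottom is undersized: stand it upright in the deep bin. Put the first key away before you gauge the second, and leave the other things on the bench where they are.

Things in the scene. Friction and masses are not known exactly. Their poses are not given: they have to be found in the camera images.
- key_1: One sliding key, aluminium, 102 mm tall, upright on its tongue: 60 mm long (x), 46 high, thickness (y) 40 mm if good, 33 if undersized; the gauge tells which. Above it a 62 x 44 mm flange (46-52 mm up, same on both), then a shank to grip, 26 (x) x 22 (y) mm, 52-102 mm up. 0.25 to 0.47 kg. Origin: centre of underside, z up. Ends alike.
- key_2: The other sliding key, aluminium, 102 mm tall, upright on its tongue: 60 mm long (x), 46 high, thickness (y) 40 mm if good, 33 if undersized; the gauge tells which. Above it a 62 x 44 mm flange (46-52 mm up, same on both), then a shank to grip, 26 (x) x 22 (y) mm, 52-102 mm up. 0.25 to 0.47 kg. Origin: centre of underside, z up. Ends alike.
- gauge: Fixed steel slot gauge: foot 74 x 110 x 12 mm, two jaws 50 mm long, 50 mm high. The slot runs along its x over the origin, open at top and ends. Go slot: 42 mm wide (y), 50 to 30 mm above the bench, top 6 mm flared at 45 degrees. Then a square step on both sides to the no-go slot, 36.5 mm wide, floor 12 mm above the bench. Origin: on the bench under the slot's centre, z up.
- gauge_step (a point): Centre of the slot at the step, 30 mm above the bench: a good key's underside stops here. An undersized key held askew or more than 1.7 mm off the slot's centre line may catch on the step too: centre it.
- gauge_bottom (a point): Centre of the slot's floor, 12 mm above the bench: an undersized key's underside stops here.
- tray: Fixed shallow grey plastic tray for good keys, 160 (x) x 140 (y) mm outside, 18 mm high, walls and floor 5 mm thick. Origin: centre of its underside, on the bench. Lies to the left or right of the gauge.
- bin: Fixed deep grey painted steel bin for undersized keys, 160 (x) x 140 (y) mm outside, 55 mm high, walls and floor 5 mm thick. Origin: centre of its underside, on the bench. Lies on the other side of the gauge from the tray.
- race: Bystander: small loose steel bearing race, 44 mm across, 14 mm high, lying flat between the gauge and the keys. Origin: centre of its underside.
- screwdriver: Bystander: loose screwdriver, 200 mm long, lying flat. Origin near its middle.
- hammer: Bystander: loose hammer with green handle, 270 mm long, lying flat beyond the keys. Origin near its middle.
- valve_body: Bystander: loose aluminium valve body, 110 x 150 mm, 40 mm high. Origin: centre of its underside.

How it is judged:
By the outcome, as a careful person would: the job done as asked, in the order asked, and still so for the second after the job is handed in, with the robot touching nothing.
It also fails if it takes over 67 s, if anything falls off the work surface, if the arm or the gripper's body presses on something with over 40 N, if the wrist force passes 120 N, or if a joint passes its speed limit or range.

## Working session

There is one attempt and no reset: what is moved stays moved. The work goes in short steps, Python scripts to look and compute and a tool call to move; the robot and the scene stay as the last step left them, time stands still between calls to the robot, and variables do not carry over. Pictures are saved under pics/ and viewed, about 8 in all and at most 12, crops included, and the job is handed in when it is done.

Besides the shell and the picture viewer there is one more tool, called after ">>>" by a JSON object that holds its "api" and its "payload", one argument or row to a line. arm_command: Moves the arm, as the interface text tells. Its arguments: {"type":"object","properties":{"plan":{"type":"array"},"grip_force":{"type":"number"}},"required":["plan"]}

```bash
ls; mkdir -p pics; python3 - <<'E'
from rig import robot, optics, workorder
import cv2,numpy as np
o=robot.get_obs();print({k:np.round(v,3) for k,v in o.items()})
for n in("top","scene"):
    p,d=optics.camera(n);cv2.imwrite(f"pics/{n}0.png",p);np.save(f"pics/{n}0.npy",d)
    print(n,optics.camera_info(n))
print(optics.camera_info("wrist"))
E
```

```text
pics
{'time': np.float64(0.0), 'q': array([ 1.036,  0.528,  1.434, -0.   ,  1.181, -0.178]), 'joint_velocities': array([ 0.001,  0.002, -0.001,  0.   ,  0.001, -0.001]), 'joint_torque': array([  0.   , -44.004, -17.66 ,   0.063,   0.058,  -0.   ]), 'position': array([0.217, 0.585, 0.222]), 'tool_rot': array([-0.404,  0.581,  0.403,  0.58 ]), 'ft_force': array([ 0.665, -0.421,  0.906]), 'moment': array([-0.017,  0.095, -0.015]), 'grip_width': np.float64(0.087)}
top {'mtx': array([[408.21931786,   0.        , 323.3721738 ],
       [  0.        , 408.21931786, 196.42971429],
       [  0.        ,   0.        ,   1.        ]]), 'k1': -0.057117472155866614, 'position': array([ 0.55585315, -0.02528788,  1.10646845]), 'rotation': array([ 0.71169488, -0.70211858,  0.00864413, -0.0210995 ])}
scene {'mtx': array([[402.53166497,   0.        , 322.91076256],
       [  0.        , 402.53166497, 198.46387131],
       [  0.        ,   0.        ,   1.        ]]), 'k1': 0.008214942442681911, 'position': array([ 0.97996767, -0.49227092,  0.67364383]), 'rotation': array([ 0.88603774,  0.27822311, -0.12048923, -0.35072976])}
{'mtx': array([[332.20448652,   0.        , 324.6157111 ],
       [  0.        , 332.20448652, 196.3606094 ],
       [  0.        ,   0.        ,   1.        ]]), 'k1': -0.05136911984093188, 'tool_from_camera': array([[ 1.69725280e-04, -3.00225591e-01,  9.53868212e-01,
        -1.62846770e-01],
       [ 9.10407253e-05, -9.53868217e-01, -3.00225609e-01,
         8.28141642e-02],
       [ 9.99999981e-01,  1.37796729e-04, -1.34562795e-04,
        -5.41883810e-04],
       [ 0.00000000e+00,  0.00000000e+00,  0.00000000e+00,
         1.00000000e+00]])}
```

View pics/top0.png

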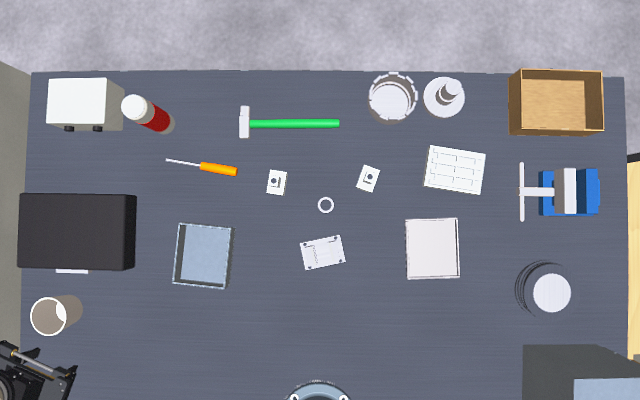

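View pics/scene0.png

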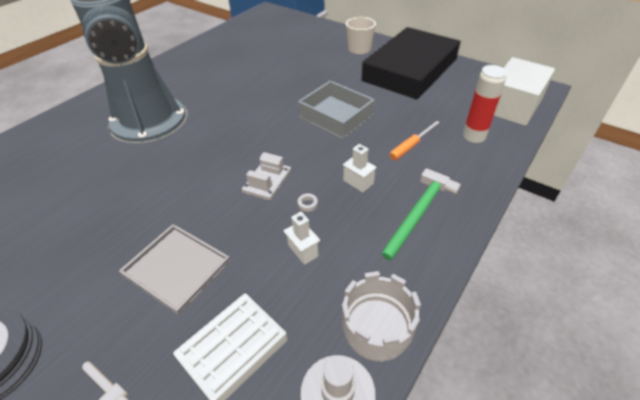

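The top view shows the bin (204,255) on the left and the tray (432,248) on the right. The gauge is at (322,252), the race at (325,205), and the keys at (277,182) and (369,178). The scene view agrees. Next I'll zoom in and measure.

```bash
cat > h.py <<'E'
import numpy as np, cv2
from scipy.spatial.transform import Rotation as R
from rig import robot, optics, workorder
def campose(n,obs=None):
    ci=optics.camera_info(n)
    if n!="wrist": return ci["mtx"],ci["k1"],R.from_quat(ci["rotation"]).as_matrix(),np.array(ci["position"])
    Rt=R.from_quat(obs["tool_rot"]).as_matrix();T=ci["tool_from_camera"]
    return ci["mtx"],ci["k1"],Rt@T[:3,:3],Rt@T[:3,3]+obs["position"]
def slopes(uv,K,k1):
    uv=np.atleast_2d(uv).astype(float)
    d=np.array([k1,0,0,0.,0])
    return cv2.undistortPoints(uv[:,None],K,d)[:,0]
def plane(uv,z,pose):
    K,k1,Rc,t=pose
    s=slopes(uv,K,k1); r=np.c_[s,np.ones(len(s))]@Rc.T
    return t+r*((z-t[2])/r[:,2])[:,None]
def pt(uv,depth,pose):
    K,k1,Rc,t=pose; s=slopes(uv,K,k1)
    return t+(np.c_[s,np.ones(len(s))]*np.asarray(depth)[:,None])@Rc.T
def proj(P,pose):
    K,k1,Rc,t=pose
    return cv2.projectPoints(np.atleast_2d(P).astype(float),cv2.Rodrigues(Rc.T)[0],-Rc.T@t,K,np.array([k1,0,0,0.,0]))[0][:,0]
def cloud(d,pose):
    v,u=np.mgrid[0:400,0:640]; uv=np.c_[u.ravel(),v.ravel()]
    P=pt(uv,d.ravel(),pose).reshape(400,640,3); P[d==0]=np.nan; return P
E
python3 - <<'E'
from h import *
p=cv2.imread("pics/top0.png");d=np.load("pics/top0.npy");pose=campose("top")
cv2.imwrite("pics/crop1.png",cv2.resize(p[158:278,250:400],None,fx=5,fy=5,interpolation=cv2.INTER_CUBIC))
P=cloud(d,pose);print("bench z",np.nanmedian(P[290:330,250:300,2]))
m=(p.min(2)>135).astype(np.uint8)
n,l,s,c=cv2.connectedComponentsWithStats(m)
for i in range(1,n):
    x,y,w,h,a=s[i]
    if a<60 or not(130<y<300 and 160<x<470):continue
    z=P[l==i][:,2]; q=plane(c[i],0.02,pose)[0]
    print(s[i],c[i].round(1),"z pct",np.nanpercentile(z,[5,50,95]).round(3),q.round(3))
for nme,sl in(("k1",np.s_[165:200,262:292]),("k2",np.s_[160:195,353:385]),("g",np.s_[230:275,295:350])):
    Q=P[sl].reshape(-1,3)
    for a,b in((.008,.02),(.04,.06),(.09,.12)):
        k=(Q[:,2]>a)&(Q[:,2]<b)
        if k.sum()>5:
            r=cv2.minAreaRect((Q[k][:,:2]*1000).astype(np.float32));print(nme,a,k.sum(),np.round(r[0],1),np.round(r[1],1),round(r[2],1),np.median(Q[k][:,2]))
E
```

```text
bench z -0.0005175643079475822
[ 424  145   62   50 2383] [454.6 169.5] z pct [0.026 0.032 0.042] [ 0.678 -0.356  0.02 ]
[165 158  36   9  94] [181.6 162. ] z pct [-0.002  0.014  0.018] [0.69 0.38 0.02]
[356 164  25  29 404] [367.5 178.1] z pct [0.031 0.052 0.103] [ 0.652 -0.123  0.02 ]
[266 169  21  27 392] [276.2 182.1] z pct [0.029 0.051 0.102] [0.638 0.121 0.02 ]
[318 197  16  16 122] [325.5 204.5] z pct [0.008 0.013 0.016] [ 0.58  -0.012  0.02 ]
[ 405  217   55   63 3129] [431.7 248.3] z pct [0.001 0.005 0.018] [ 0.468 -0.295  0.02 ]
[ 172  223   59   67 2681] [204.  254.2] z pct [0.001 0.005 0.055] [0.442 0.312 0.02 ]
[ 300  235   46   35 1137] [322.3 252.2] z pct [0.008 0.013 0.051] [ 0.454 -0.005  0.02 ]
k1 0.008 9 [635.4  96.9] [ 0.5 51.9] 81.7 0.012474196691321104
k1 0.04 283 [636. 117.] [44.2 61.8] 82.0 0.05101630829715087
k1 0.09 99 [636.  117.1] [22.7 25.8] 81.1 0.10098012899571618
k2 0.04 292 [ 649.  -120.9] [44.2 62. ] 70.9 0.05124722587657948
k2 0.09 100 [ 649.  -120.6] [21.7 26.3] 70.3 0.10137480328661286
g 0.008 726 [452.8  -4.8] [ 74.3 109.9] 12.9 0.011724060275289605
g 0.04 323 [452.8  -4.7] [50.3 84. ] 12.7 0.04896376963765725
```

View pics/crop1.png

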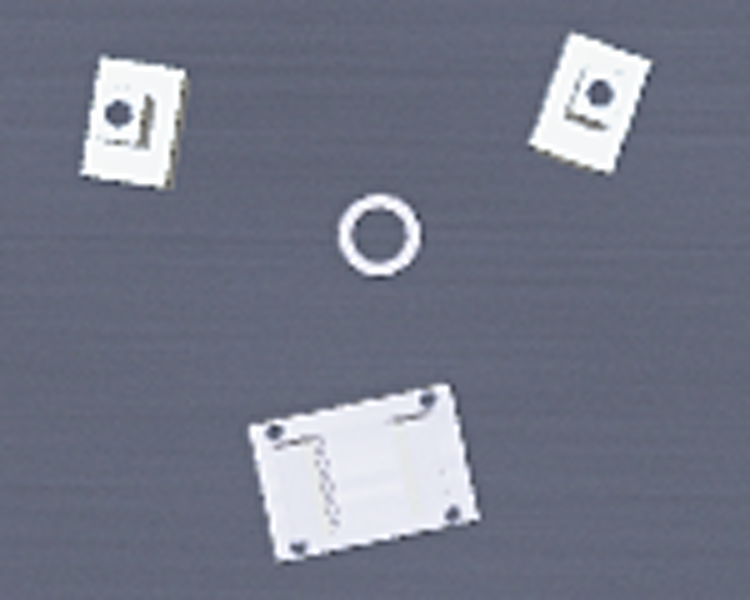

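The crop shows both keys upright, each with a 62x44 flange and a shank. It also shows the gauge with its slot tilted about 13°. The depth fits match the given sizes and heights, so I'll fit the tray and bin and plan the first move.

```bash
cat >> h.py <<'E'
def go(x,y,z,zdeg=None):
    "print tool-frame shift (cm) and turn about tool x (rad); zdeg = world heading of tool z (mod 180)"
    o=robot.get_obs();Rt=R.from_quat(o["tool_rot"]).as_matrix()
    s=Rt.T@(np.array([x,y,z])-o["position"])*100
    h=np.degrees(np.arctan2(Rt[1,2],Rt[0,2])); t=0
    # levelling rotation so that tool x is straight down
    lv=np.cross(Rt[:,0],[0,0,-1]); lv=Rt.T@lv
    if zdeg is not None: t=(zdeg-h+90)%180-90
    print("t",round(float(o["time"]),2),"pos",o["position"].round(4),"z heading",h.round(2),"shift cm",s.round(2),"level",lv.round(4),"turn x",round(-np.radians(t),4),"F",o["ft_force"].round(1),"w",round(float(o["grip_width"]),4),"q6",o["q"][5].round(2))
    c,sn=np.cos(np.radians(-t)),np.sin(np.radians(-t))
    print(" shift after turn:",[round(s[0],2),round(c*s[1]+sn*s[2],2),round(-sn*s[1]+c*s[2],2)])
E
python3 - <<'E'
from h import *
d=np.load("pics/top0.npy");P=cloud(d,campose("top"))
for nme,sl,a,b in(("tray",np.s_[205:290,395:470],.012,.025),("bin",np.s_[212:300,165:243],.045,.065),("race",np.s_[190:220,310:342],.008,.02)):
    Q=P[sl].reshape(-1,3);k=(Q[:,2]>a)&(Q[:,2]<b)
    r=cv2.minAreaRect((Q[k][:,:2]*1000).astype(np.float32));print(nme,np.round(r[0],1),np.round(r[1],1),round(r[2],1))
go(.636,.117,.20,82)
go(.453,-.005,.20,102.8)
E
```

```text
tray [ 467.6 -297.1] [159.9 142.6] 2.7
bin [442.5 309.8] [141.1 159.4] 85.0
race [580.2 -11.7] [40.2 40.3] 0.7
t 0.1 pos [0.2174 0.5853 0.2217] z heading 69.61 shift cm [  2.2  -55.56 -29.31] level [-0.     -0.0019 -0.0003] turn x -0.2162 F [0.2 0.3 0.6] w 0.087 q6 -0.18
 shift after turn: [np.float64(2.2), np.float64(-47.97), np.float64(-40.54)]
t 0.1 pos [0.2174 0.5853 0.2217] z heading 69.61 shift cm [  2.24 -42.65 -47.12] level [-0.     -0.0019 -0.0003] turn x -0.5793 F [0.2 0.3 0.6] w 0.087 q6 -0.18
 shift after turn: [np.float64(2.24), np.float64(-9.9), np.float64(-62.78)]
```

>>> {"api": "arm_command", "payload": {
  "plan": [
    [0,-3.6,-3.95,0,0,0,8.7],
    [0,-3.6,-3.95,0,0,0,8.7],
    [0,-3.6,-3.95,0,0,0,8.7],
    [0,-3.6,-3.95,0,0,0,8.7],
    [0,-3.6,-3.95,0,0,0,8.7],
    [0,-3.6,-3.95,0,0,0,8.7],
    [0,-3.6,-3.95,0,0,0,8.7],
    [0,-3.6,-3.95,0,0,0,8.7],
    [0,-3.6,-3.95,0,0,0,8.7],
    [0,-3.6,-3.95,0,0,0,8.7],
    [0,-3.6,-3.95,0,0,0,8.7],
    [0,-3.6,-3.95,0,0,0,8.7]
  ]
}}

```text
time: 1.6
position: [0.4639, -0.0237, 0.2197]
tool_rot: [-0.406, 0.579, 0.406, 0.579]
ft_force: [1.1, 0.8, -0.1]
grip_width: 0.0866
```

>>> {"api": "arm_command", "payload": {
  "plan": [
    [0,0,0,-0.145,0,0,8.7],
    [0,0,0,-0.145,0,0,8.7],
    [0,0,0,-0.145,0,0,8.7],
    [0,0,0,-0.145,0,0,8.7],
    [0,0,0,0,0,0,8.7]
  ]
}}

```text
time: 2.22
position: [0.4651, -0.029, 0.2183]
tool_rot: [-0.556, 0.437, 0.557, 0.436]
ft_force: [-0.5, -0.3, 0.5]
grip_width: 0.0871
```

```bash
python3 - <<'E'
from h import *
go(.453,-.005,.20,102.8)
E
```

```text
t 2.23 pos [ 0.4651 -0.029   0.2183] z heading 103.77 shift cm [1.83 0.6  2.62] level [ 0.     -0.0005 -0.0021] turn x 0.0169 F [-0.5 -0.3  0.5] w 0.0871 q6 -2.11
 shift after turn: [np.float64(1.83), np.float64(0.65), np.float64(2.61)]
```

>>> {"api": "arm_command", "payload": {
  "plan": [
    [0,0.6,2.6,0.017,0,0,8.7],
    [0,0,0,0,0,0,8.7]
  ]
}}

```text
time: 2.48
position: [0.4527, -0.0049, 0.2179]
tool_rot: [-0.551, 0.444, 0.552, 0.442]
ft_force: [0.1, -0.6, -1.4]
grip_width: 0.0867
```

```bash
cat >> h.py <<'E'
def look(name):
    o=robot.get_obs();p,d=optics.camera("wrist");cv2.imwrite(f"pics/{name}.png",p);np.save(f"pics/{name}.npy",d)
    np.savez(f"pics/{name}_o.npz",position=o["position"],tool_rot=o["tool_rot"]);pose=campose("wrist",o);return p,d,pose,cloud(d,pose)
def rect(P,lo,hi,c=None,r=.08):
    Q=P.reshape(-1,3);k=(Q[:,2]>lo)&(Q[:,2]<hi)
    if c is not None:k&=np.hypot(Q[:,0]-c[0],Q[:,1]-c[1])<r
    b=cv2.minAreaRect((Q[k][:,:2]*1000).astype(np.float32));print(k.sum(),"centre",np.round(b[0],1),"size",np.round(b[1],1),"ang",round(b[2],2),"z",np.median(Q[k][:,2]).round(4));return Q[k]
E
python3 - <<'E'
from h import *
p,d,pose,P=look("w1")
go(.453,-.005,.20,102.8)
print("bench",np.nanmedian(P[P[...,2]<.006][:,2]))
rect(P,.008,.016,(.453,-.005));Q=rect(P,.046,.053,(.453,-.005),.06)
# slot: split jaws across gauge y
a=np.radians(12.8);v=(Q[:,:2]-[.453,-.005])@[-np.sin(a),np.cos(a)]*1000
print("jaw tops v:",np.sort(v)[[0,-1]],v[v<0].max(),v[v>0].min())
E
```

```text
t 2.52 pos [ 0.4541 -0.0058  0.2182] z heading 102.46 shift cm [1.82 0.09 0.11] level [ 0.     -0.0018 -0.0008] turn x -0.0059 F [ 0.8 -0.8  0.7] w 0.0869 q6 -2.05
 shift after turn: [np.float64(1.82), np.float64(0.09), np.float64(0.11)]
bench 0.0007903006354896269
3583 centre [453.7  -4.8] size [ 74.7 110.2] ang 12.88 z 0.0127
1873 centre [453.7  -4.8] size [50.7 84.2] ang 12.96 z 0.0505
jaw tops v: [-42.0226981   42.11041691] -21.297640850763578 21.481350936078027
```

View pics/w1.png

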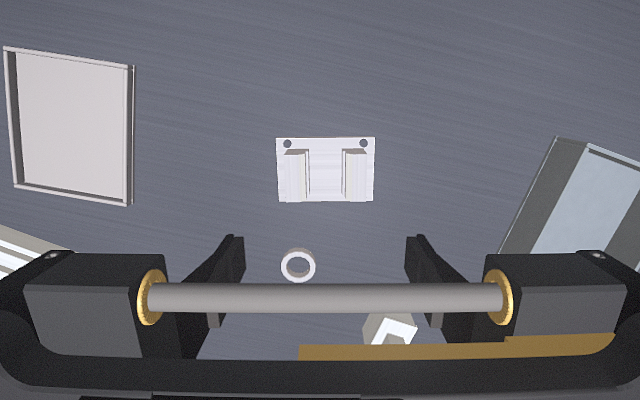

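The wrist view shows the gauge at (325,170), the race at (298,265) and the key-1 flange at (390,330). It puts the gauge at (453.7,-4.8), yaw 12.9°, which agrees with the top view within 1 mm. Going to the left key now.

```bash
python3 - <<'E'
from h import *
go(.636,.117,.20,82)
E
```

```text
t 2.52 pos [ 0.4541 -0.0058  0.2182] z heading 102.46 shift cm [  1.79 -20.41   8.07] level [ 0.     -0.0018 -0.0008] turn x 0.3572 F [ 0.8 -0.8  0.7] w 0.0869 q6 -2.05
 shift after turn: [np.float64(1.79), np.float64(-16.3), np.float64(14.7)]
```

>>> {"api": "arm_command", "payload": {
  "plan": [
    [0,0,0,0.12,0,0,8.7],
    [0,0,0,0.12,0,0,8.7],
    [0,0,0,0.117,0,0,8.7],
    [0,-3.26,2.94,0,0,0,8.7],
    [0,-3.26,2.94,0,0,0,8.7],
    [0,-3.26,2.94,0,0,0,8.7],
    [0,-3.26,2.94,0,0,0,8.7],
    [0,-3.26,2.94,0,0,0,8.7],
    [0,0,0,0,0,0,8.7]
  ]
}}

```text
time: 3.65
position: [0.6514, 0.1098, 0.2181]
tool_rot: [-0.461, 0.539, 0.453, 0.54]
ft_force: [-0.1, -0.4, 0.4]
grip_width: 0.0871
```

```bash
python3 - <<'E'
from h import *
p,d,pose,P=look("w2")
rect(P,.046,.056,(.636,.117),.05);rect(P,.095,.108,(.636,.117),.03)
go(.636,.117,.062,82)
E
```

```text
1720 centre [636.6 117.3] size [44.2 62.2] ang 81.9 z 0.0527
778 centre [636.3 117.1] size [21.5 25.7] ang 81.44 z 0.1027
t 3.7 pos [0.6497 0.1089 0.2178] z heading 80.47 shift cm [15.57  1.61  0.68] level [ 0.     -0.0069  0.0078] turn x -0.0267 F [1.  0.8 0.7] w 0.0867 q6 -1.4
 shift after turn: [np.float64(15.57), np.float64(1.59), np.float64(0.72)]
```

>>> {"api": "arm_command", "payload": {
  "plan": [
    [0,1.6,0.7,-0.027,-0.007,0.008,8.7],
    [0,0,0,0,0,0,8.7]
  ]
}}

```text
time: 3.95
position: [0.632, 0.1176, 0.217]
tool_rot: [-0.463, 0.535, 0.465, 0.533]
ft_force: [0.5, -0.8, -0.2]
grip_width: 0.0871
```

```bash
python3 - <<'E'
from h import *
go(.6363,.1172,.064,82)
E
```

```text
t 3.95 pos [0.632  0.1176 0.217 ] z heading 82.01 shift cm [15.3  -0.49  0.02] level [-0.     -0.0004 -0.0042] turn x 0.0002 F [ 0.5 -0.8 -0.2] w 0.0871 q6 -1.42
 shift after turn: [np.float64(15.3), np.float64(-0.49), np.float64(0.02)]
```

>>> {"api": "arm_command", "payload": {
  "plan": [
    [2.5,-0.3,0,0,0,-0.003,8.7],
    [3,0,0,0,0,0,8.7],
    [3,0,0,0,0,0,8.7],
    [2,0,0,0,0,0,8.7],
    [0,0,0,0,0,0,8.7],
    [0,0,0,0,0,0,8.7]
  ]
}}

```text
time: 4.7
position: [0.6329, 0.1141, 0.114]
tool_rot: [-0.464, 0.534, 0.462, 0.535]
ft_force: [-0.1, 0.1, -0.5]
grip_width: 0.0872
```

```bash
python3 - <<'E'
from h import *
go(.6363,.1172,.064,82)
E
```

```text
t 4.7 pos [0.6329 0.1141 0.114 ] z heading 81.82 shift cm [ 5.   -0.28  0.36] level [ 0.     -0.0008  0.0039] turn x -0.0031 F [-0.1  0.1 -0.5] w 0.0872 q6 -1.42
 shift after turn: [np.float64(5.0), np.float64(-0.28), np.float64(0.36)]
```

>>> {"api": "arm_command", "payload": {
  "plan": [
    [1,-0.28,0.36,0,0,0.004,8.7],
    [0,0,0,0,0,0,8.7],
    [2,0,0,0,0,0,8.7],
    [1.5,0,0,0,0,0,8.7],
    [0.5,0,0,0,0,0,8.7],
    [0,0,0,0,0,0,8.7]
  ]
}}

```text
time: 5.45
position: [0.6395, 0.1176, 0.066]
tool_rot: [-0.465, 0.533, 0.461, 0.536]
ft_force: [0.4, -0.5, -0.9]
grip_width: 0.0869
```

```bash
python3 - <<'E'
from h import *
go(.6363,.1172,.064,82)
E
```

```text
t 5.45 pos [0.6395 0.1176 0.066 ] z heading 81.85 shift cm [ 0.19  0.31 -0.09] level [0.     0.0003 0.0073] turn x -0.0027 F [ 0.4 -0.5 -0.9] w 0.0869 q6 -1.42
 shift after turn: [np.float64(0.19), np.float64(0.31), np.float64(-0.09)]
```

>>> {"api": "arm_command", "payload": {
  "plan": [
    [0,0.3,-0.1,-0.003,0,0.007,8.7],
    [0,0,0,0,0,0,8.7],
    [0,0,0,0,0,0,8.7]
  ]
}}

```text
time: 5.82
position: [0.6371, 0.117, 0.0673]
tool_rot: [-0.464, 0.533, 0.464, 0.534]
ft_force: [0.1, -0.1, 0.2]
grip_width: 0.0871
```

```bash
python3 - <<'E'
from h import *
go(.6363,.1172,.064,82);go(.6363,.1172,.064,82)
E
```

```text
t 5.83 pos [0.6371 0.117  0.0673] z heading 82.03 shift cm [0.33 0.08 0.01] level [-0.      0.0007  0.0021] turn x 0.0005 F [ 0.1 -0.1  0.2] w 0.0871 q6 -1.42
 shift after turn: [np.float64(0.33), np.float64(0.08), np.float64(0.01)]
t 5.83 pos [0.6371 0.117  0.0673] z heading 82.03 shift cm [0.33 0.08 0.01] level [-0.      0.0007  0.0021] turn x 0.0005 F [ 0.1 -0.1  0.2] w 0.0871 q6 -1.42
 shift after turn: [np.float64(0.33), np.float64(0.08), np.float64(0.01)]
```

>>> {"api": "arm_command", "payload": {
  "plan": [
    [0.2,0.05,0,0,0,0,5],
    [0,0,0,0,0,0,3],
    [0,0,0,0,0,0,2.2],
    [0,0,0,0,0,0,1.5],
    [0,0,0,0,0,0,1.5],
    [0,0,0,0,0,0,1.5],
    [0,0,0,0,0,0,1.5],
    [0,0,0,0,0,0,1.5]
  ],
  "grip_force": 35
}}

```text
time: 6.82
position: [0.6368, 0.1172, 0.0655]
tool_rot: [-0.465, 0.533, 0.464, 0.534]
ft_force: [1.2, 0.9, -1.2]
grip_width: 0.0217
```

>>> {"api": "arm_command", "payload": {
  "plan": [
    [-1.5,0,0,0,0,0,1.5],
    [-3,0,0,0,0,0,1.5],
    [-3,0,0,0,0,0,1.5],
    [-2.5,0,0,0,0,0,1.5],
    [0,0,0,0,0,0,1.5],
    [0,0,0,0,0,0,1.5]
  ]
}}

```text
time: 7.58
position: [0.6321, 0.1169, 0.1661]
tool_rot: [-0.462, 0.536, 0.466, 0.531]
ft_force: [-0.6, -0.1, -4.3]
grip_width: 0.0217
```

```bash
python3 - <<'E'
from h import *
p,d,pose,P=look("w3")
o=robot.get_obs()
# key in tool frame
Rt=R.from_quat(o["tool_rot"]).as_matrix();T=(P-o["position"])@Rt*1000
np.save("pics/w3T.npy",T)
k=(T[...,0]>-20)&(T[...,0]<80)&(abs(T[...,1])<60)&(abs(T[...,2])<60)
print(np.histogram(T[k][:,0],bins=np.arange(-20,81,5)))
go(.4536,-.0048,.17,102.9)
E
```

```text
(array([ 390,  335,  316,  277,  142,  136, 3052,   89,  142,  156,  147,
        132,  125,  117,  104,   97,  104,    1,    0,    0]), array([-20, -15, -10,  -5,   0,   5,  10,  15,  20,  25,  30,  35,  40,
        45,  50,  55,  60,  65,  70,  75,  80]))
t 7.62 pos [0.6323 0.1169 0.1661] z heading 82.04 shift cm [ -0.25  16.02 -14.53] level [ 0.     -0.0012 -0.0077] turn x -0.3641 F [ 0.5  0.  -5.6] w 0.0215 q6 -1.42
 shift after turn: [np.float64(-0.25), np.float64(20.14), np.float64(-7.87)]
```

View pics/w3.png

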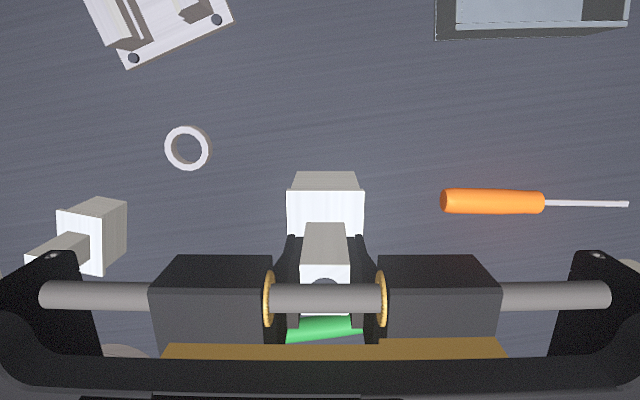

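The view shows the key held squarely between the fingers, flange edge at (325,190) and tongue front face at (325,180). Next I'll measure it in the tool frame.

```bash
cat >> h.py <<'E'
def held(T):
    "held key in tool frame, mm: flange sides and tongue sides/faces by height"
    k0=(abs(T[...,2])<40)&(T[...,1]>-45)&(T[...,1]<60)
    for a,b in((10,16),(22,32),(32,42),(42,52),(52,62)):
        Q=T[k0&(T[...,0]>a)&(T[...,0]<b)]
        z=np.percentile(Q[:,2],[1,99]);f=Q[Q[:,1]>np.percentile(Q[:,1],60)-2]
        c=np.polyfit(f[:,2],f[:,1],1) if a>16 else [0,0]
        print(a,len(Q),"z",z.round(1),"mid",z.mean().round(2),"w",np.ptp(z).round(1),"front y",np.percentile(Q[:,1],[50,95]).round(1),"slope",np.round(c[0],4))
    Q=T[k0&(T[...,0]>52)]; print("bottom x",np.percentile(Q[:,0],98).round(1))
    Q=T[k0&(T[...,0]>9)&(T[...,0]<17)]; c=np.linalg.lstsq(np.c_[Q[:,1:],np.ones(len(Q))],Q[:,0],rcond=None)[0]; print("flange plane x=a y+b z+c",c.round(4))
E
python3 - <<'E'
from h import *
held(np.load("pics/w3T.npy"))
E
```

```text
10 3097 z [-22.  21.] mid -0.53 w 43.0 front y [20.8 31. ] slope 0
22 302 z [-20.3  19.2] mid -0.53 w 39.5 front y [30.4 30.7] slope -0.001
32 276 z [-19.9  19.3] mid -0.33 w 39.2 front y [30.3 30.6] slope -0.002
42 226 z [-19.8  19.1] mid -0.36 w 38.9 front y [30.4 30.7] slope -0.0024
52 211 z [-20.1  19.2] mid -0.47 w 39.3 front y [30.4 30.7] slope -0.0005
bottom x 167.2
flange plane x=a y+b z+c [ 2.60000e-02 -4.40000e-03  1.21981e+01]
```

>>> {"api": "arm_command", "payload": {
  "plan": [
    [0,0,0,-0.12,0,0,1.5],
    [0,0,0,-0.12,0,0,1.5],
    [0,0,0,-0.12,0,0,1.5],
    [0,4,-1.6,0,0,0,1.5],
    [0,4,-1.6,0,0,0,1.5],
    [0,4,-1.6,0,0,0,1.5],
    [0,4,-1.6,0,0,0,1.5],
    [0,2.5,-1,0,0,0,1.5],
    [0,0,0,0,0,0,1.5],
    [0,0,0,0,0,0,1.5]
  ]
}}

```text
time: 8.88
position: [0.4587, -0.0001, 0.1569]
tool_rot: [-0.547, 0.444, 0.563, 0.433]
ft_force: [1.6, -0.2, -4.2]
grip_width: 0.0218
```

```bash
python3 - <<'E'
from h import *
go(.4536,-.0045,.1355,102.9)
E
```

```text
t 8.88 pos [ 4.587e-01 -1.000e-04  1.569e-01] z heading 103.4 shift cm [ 2.15  0.54 -0.32] level [ 0.      0.0083 -0.0269] turn x 0.0087 F [ 1.6 -0.2 -4.2] w 0.0218 q6 -2.04
 shift after turn: [np.float64(2.15), np.float64(0.54), np.float64(-0.33)]
```

>>> {"api": "arm_command", "payload": {
  "plan": [
    [0.5,0.54,-0.32,0.009,0.008,-0.027,1.5],
    [0.8,0,0,0,0,0,1.5],
    [0,0,0,0,0,0,1.5],
    [0,0,0,0,0,0,1.5]
  ]
}}

```text
time: 9.38
position: [0.4581, -0.0035, 0.1429]
tool_rot: [0.554, -0.439, -0.553, -0.441]
ft_force: [0.8, -0.5, -4.2]
grip_width: 0.0218
```

```bash
python3 - <<'E'
from h import *
go(.4536,-.0045,.1355,102.9)
p,d,pose,P=look("w4");o=robot.get_obs()
Q=rect(P,.044,.053,(.4536,-.0045),.06)
Rt=R.from_quat(o["tool_rot"]).as_matrix();T=(P-o["position"])@Rt*1000
held(T)
J=T[(P[...,2]>.046)&(P[...,2]<.053)&(abs(T[...,2])<50)&(abs(T[...,1])<60)];z=J[:,2]
print("jaws z",z.min(),z[z<0].max(),z[z>0].min(),z.max(),"y",J[:,1].min(),J[:,1].max())
for s in(-1,1):
    e=J[(s*z>0)]; b=np.round(e[:,1]/3);pts=np.array([[v,e[b==v][:,2][np.argmin(abs(e[b==v][:,2]))]] for v in np.unique(b)]);print("edge slope",s,np.polyfit(pts[:,0]*3,pts[:,1],1))
E
```

```text
t 9.38 pos [ 0.4581 -0.0035  0.1429] z heading 103.03 shift cm [0.74 0.47 0.  ] level [ 0.     -0.0006  0.0033] turn x 0.0023 F [ 0.8 -0.5 -4.2] w 0.0218 q6 -2.05
 shift after turn: [np.float64(0.74), np.float64(0.47), np.float64(0.0)]
2126 centre [453.3  -4.9] size [49.9 84.2] ang 13.05 z 0.0506
10 3060 z [-22.  21.] mid -0.47 w 43.0 front y [20.3 30.5] slope 0
22 300 z [-19.9  19.1] mid -0.41 w 39.1 front y [29.8 30. ] slope -0.0003
32 263 z [-20.1  19.2] mid -0.44 w 39.3 front y [29.7 30. ] slope 0.0022
42 218 z [-19.7  19. ] mid -0.35 w 38.8 front y [29.6 29.9] slope 0.0012
52 210 z [-19.9  19.2] mid -0.36 w 39.1 front y [29.6 29.8] slope -0.0002
bottom x 143.2
flange plane x=a y+b z+c [ 3.14000e-02 -3.40000e-03  1.22985e+01]
jaws z -42.26461790410522 -21.780454187546148 22.089721841894338 41.91257078638419 y -19.57509830581422 30.339149599532
edge slope -1 [  0.25672249 -30.1562459 ]
edge slope 1 [-0.23525473 29.48336   ]
```

View pics/w4.png

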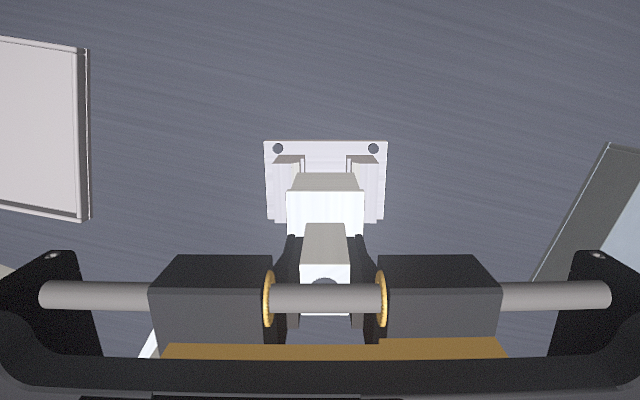

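The view shows the key over the slot, aligned with the jaws: tongue at (325,180), jaws at (285,170) and (365,170). The slot centre is 5 mm off along the slot and under 0.3 mm off across it.

>>> {"api": "arm_command", "payload": {
  "plan": [
    [0.3,0.5,0.02,0,0,0.003,1.5],
    [0,0,0,0,0,0,1.5],
    [0,0,0,0,0,0,1.5]
  ]
}}

```text
time: 9.8
position: [0.4534, -0.0044, 0.14]
tool_rot: [0.554, -0.44, -0.553, -0.44]
ft_force: [-0.3, -0.1, -3.8]
grip_width: 0.0217
```

```bash
python3 - <<'E'
from h import *
go(.4534,-.0045,.1155,103)
E
```

```text
t 9.8 pos [ 0.4534 -0.0044  0.14  ] z heading 103.05 shift cm [ 2.45  0.01 -0.  ] level [-0.     -0.0011  0.001 ] turn x 0.0008 F [-0.3 -0.1 -3.8] w 0.0217 q6 -2.05
 shift after turn: [np.float64(2.45), np.float64(0.01), np.float64(-0.0)]
```

>>> {"api": "arm_command", "payload": {
  "plan": [
    [0.7,0,0,0,0,0,1.5],
    [0.7,0,0,0,0,0,1.5],
    [0.6,0,0,0,0,0,1.5],
    [0,0,0,0,0,0,1.5],
    [0,0,0,0,0,0,1.5]
  ]
}}

```text
time: 10.42
position: [0.4535, -0.0046, 0.1184]
tool_rot: [0.554, -0.44, -0.553, -0.44]
ft_force: [-0.0, 0.3, -4.9]
grip_width: 0.0219
```

```bash
python3 - <<'E'
from h import *
go(.4534,-.0045,.1155,103)
E
```

```text
t 10.43 pos [ 0.4535 -0.0046  0.1184] z heading 103.03 shift cm [0.29 0.01 0.01] level [ 0.     -0.0009  0.0007] turn x 0.0005 F [-0.   0.3 -4.9] w 0.0219 q6 -2.05
 shift after turn: [np.float64(0.29), np.float64(0.01), np.float64(0.01)]
```

Precise tracking. Entering the slot slowly.

>>> {"api": "arm_command", "payload": {
  "plan": [
    [0.3,0,0.01,0,0,0,1.5],
    [0.3,0,0,0,0,0,1.5],
    [0.3,0,0,0,0,0,1.5],
    [0.2,0,0,0,0,0,1.5],
    [0,0,0,0,0,0,1.5]
  ]
}}

```text
time: 11.05
position: [0.4539, -0.0045, 0.1069]
tool_rot: [0.554, -0.44, -0.553, -0.44]
ft_force: [0.7, 0.1, -4.7]
grip_width: 0.022
```

```bash
python3 - <<'E'
from h import *
go(.4534,-.0045,.0955,103)
E
```

```text
t 11.05 pos [ 0.4539 -0.0045  0.1069] z heading 103.03 shift cm [1.14 0.05 0.02] level [ 0.     -0.0013  0.0016] turn x 0.0006 F [ 0.7  0.1 -4.7] w 0.022 q6 -2.05
 shift after turn: [np.float64(1.14), np.float64(0.05), np.float64(0.02)]
```

>>> {"api": "arm_command", "payload": {
  "plan": [
    [0.3,0,0,0,0,0,1.5],
    [0.3,0,0,0,0,0,1.5],
    [0.25,0,0,0,0,0,1.5],
    [0.1,0,0,0,0,0,1.5],
    [0,0,0,0,0,0,1.5]
  ]
}}

```text
time: 11.68
position: [0.4541, -0.0046, 0.0967]
tool_rot: [0.554, -0.44, -0.553, -0.44]
ft_force: [0.2, 0.0, -4.2]
grip_width: 0.022
```

>>> {"api": "arm_command", "payload": {
  "plan": [
    [0.1,0,0,0,0,0,1.5],
    [0.1,0,0,0,0,0,1.5]
  ]
}}

```text
time: 11.92
position: [0.4545, -0.0045, 0.0953]
tool_rot: [0.555, -0.44, -0.552, -0.44]
ft_force: [-1.1, 1.5, 9.6]
grip_width: 0.0216
```

>>> {"api": "arm_command", "payload": {
  "plan": [
    [0,0,0,0,0,0,1.5],
    [0,0,0,0,0,0,1.5],
    [0,0,0,0,0,0,1.5],
    [0,0,0,0,0,0,1.5],
    [0,0,0,0,0,0,1.5],
    [0,0,0,0,0,0,1.5],
    [0,0,0,0,0,0,1.5],
    [0,0,0,0,0,0,1.5]
  ]
}}

```text
time: 12.92
position: [0.4543, -0.0046, 0.0955]
tool_rot: [0.555, -0.44, -0.552, -0.44]
ft_force: [-0.2, 0.6, -2.7]
grip_width: 0.022
```

```bash
python3 - <<'E'
from h import *
go(.4534,-.0045,.0955,103)
p,d,pose,P=look("w5");o=robot.get_obs()
rect(P,.068,.092,(.4536,-.0045),.045)
Rt=R.from_quat(o["tool_rot"]).as_matrix();T=(P-o["position"])@Rt*1000
Q=T[(abs(T[...,2])<25)&(T[...,1]>18)&(T[...,1]<35)&(T[...,0]>8)&(T[...,0]<17)];print("flange x",np.median(Q[:,0]), "world z",o["position"][2]*1000-np.median(Q[:,0]))
E
```

```text
t 12.93 pos [ 0.4543 -0.0046  0.0955] z heading 103.03 shift cm [0.   0.09 0.03] level [ 0.     -0.0018  0.0026] turn x 0.0005 F [-0.2  0.6 -2.7] w 0.022 q6 -2.05
 shift after turn: [np.float64(0.0), np.float64(0.09), np.float64(0.03)]
3494 centre [437.6  -9. ] size [28.  44.2] ang 12.78 z 0.0826
flange x 12.894995590512918 world z 82.63742811208041
```

Contact came at TCP z=95.5 mm, so the underside is at 30 mm, on the step. The tongue also measures about 40 mm wide. This key is good, so I'll lift it and take it to the tray.

>>> {"api": "arm_command", "payload": {
  "plan": [
    [-0.5,0,0,0,0,0,1.5],
    [-1,0,0,0,0,0,1.5],
    [-1.2,0,0,0,0,0,1.5],
    [-1,0,0,0,0,0,1.5],
    [0,0,0,0,0,0,1.5]
  ]
}}

```text
time: 13.6
position: [0.4546, -0.0046, 0.1354]
tool_rot: [0.555, -0.439, -0.552, -0.441]
ft_force: [0.1, 0.3, -4.5]
grip_width: 0.0216
```

```bash
python3 - <<'E'
from h import *
go(.4976,-.322,.12,96)
E
```

```text
t 13.6 pos [ 0.4546 -0.0046  0.1354] z heading 103.03 shift cm [  1.61   2.98 -31.89] level [ 0.     -0.0025  0.0041] turn x 0.1227 F [ 0.1  0.3 -4.5] w 0.0216 q6 -2.05
 shift after turn: [np.float64(1.61), np.float64(-0.95), np.float64(-32.01)]
```

>>> {"api": "arm_command", "payload": {
  "plan": [
    [0,0.38,-4,0,0,0,1.5],
    [0,0.38,-4,0,0,0,1.5],
    [0,0.38,-4,0,0,0,1.5],
    [0,0.38,-4,0,0,0,1.5],
    [0,0.38,-4,0,0,0,1.5],
    [0,0.38,-4,0,0,0,1.5],
    [0,0.38,-4,0,0,0,1.5],
    [0,0.2,-2.5,0,0,0,1.5],
    [0,0,0,0.12,0,0,1.5],
    [0,0,0,0,0,0,1.5]
  ]
}}

```text
time: 14.85
position: [0.4943, -0.3168, 0.1327]
tool_rot: [-0.525, 0.472, 0.526, 0.473]
ft_force: [0.2, 1.1, -5.3]
grip_width: 0.0217
```

```bash
python3 - <<'E'
from h import *
go(.4976,-.322,.0705,96)
E
```

```text
t 14.85 pos [ 0.4943 -0.3168  0.1327] z heading 96.08 shift cm [ 6.22 -0.27 -0.57] level [0.     0.002  0.0005] turn x 0.0015 F [ 0.2  1.1 -5.3] w 0.0217 q6 -2.44
 shift after turn: [np.float64(6.22), np.float64(-0.27), np.float64(-0.57)]
```

>>> {"api": "arm_command", "payload": {
  "plan": [
    [0,-0.25,-0.5,0,0,0,1.5],
    [1.5,0,0,0,0,0,1.5],
    [1.5,0,0,0,0,0,1.5],
    [1.5,0,0,0,0,0,1.5],
    [0.8,0,0,0,0,0,1.5],
    [0,0,0,0,0,0,1.5],
    [0,0,0,0,0,0,1.5]
  ]
}}

```text
time: 15.72
position: [0.4966, -0.3192, 0.0742]
tool_rot: [-0.525, 0.471, 0.529, 0.472]
ft_force: [-0.1, 0.4, -3.2]
grip_width: 0.022
```

```bash
python3 - <<'E'
from h import *
go(.4976,-.322,.0705,96)
E
```

```text
t 15.72 pos [ 0.4966 -0.3192  0.0742] z heading 96.41 shift cm [ 0.37 -0.07 -0.29] level [ 0.      0.0054 -0.0023] turn x 0.0072 F [-0.1  0.4 -3.2] w 0.022 q6 -2.45
 shift after turn: [np.float64(0.37), np.float64(-0.07), np.float64(-0.29)]
```

>>> {"api": "arm_command", "payload": {
  "plan": [
    [0.1,0,0,0,0.005,-0.002,1.5],
    [0.15,0,0,0,0,0,1.5],
    [0.1,0,0,0,0,0,1.5],
    [0.05,0,0,0,0,0,1.5]
  ]
}}

```text
time: 16.23
position: [0.4975, -0.32, 0.0715]
tool_rot: [0.528, -0.471, -0.526, -0.471]
ft_force: [0.5, -0.1, -4.2]
grip_width: 0.0217
```

>>> {"api": "arm_command", "payload": {
  "plan": [
    [0.1,0,0,0,0,0,1.5],
    [0.05,0,0,0,0,0,1.5]
  ]
}}

```text
time: 16.48
position: [0.4978, -0.3201, 0.0706]
tool_rot: [0.528, -0.471, -0.526, -0.471]
ft_force: [0.1, 0.3, 0.7]
grip_width: 0.022
```

>>> {"api": "arm_command", "payload": {
  "plan": [
    [0,0,0,0,0,0,2.6],
    [0,0,0,0,0,0,3.5],
    [0,0,0,0,0,0,5],
    [0,0,0,0,0,0,5],
    [-1.5,0,0,0,0,0,5],
    [-3,0,0,0,0,0,5],
    [-4,0,0,0,0,0,6],
    [-4,0,0,0,0,0,8.7],
    [0,0,0,0,0,0,8.7]
  ]
}}

```text
time: 17.6
position: [0.4988, -0.3214, 0.2046]
tool_rot: [0.531, -0.471, -0.523, -0.471]
ft_force: [0.8, 0.9, -0.4]
grip_width: 0.0719
```

```bash
python3 - <<'E'
from h import *
p,d,pose,P=look("w6")
rect(P,.05,.064,(.4978,-.32),.05);rect(P,.1,.112,(.4978,-.32),.03)
go(.649,-.1208,.20,70.6)
E
```

```text
1780 centre [ 497.9 -320.5] size [61.7 44. ] ang 6.23 z 0.0577
856 centre [ 498.1 -320.2] size [26.6 21.4] ang 6.42 z 0.1077
t 17.65 pos [ 0.4978 -0.3204  0.2026] z heading 96.4 shift cm [  0.24 -17.25  18.15] level [-0.     -0.0057  0.0047] turn x 0.4503 F [-0.   0.6 -0.8] w 0.0762 q6 -2.44
 shift after turn: [np.float64(0.24), np.float64(-7.63), np.float64(23.85)]
```

The key stands upright in the tray: flange top at 57 mm, shank top at 107 mm. On to the second key.

>>> {"api": "arm_command", "payload": {
  "plan": [
    [0,0,0,0.15,0,0,8.7],
    [0,0,0,0.15,0,0,8.7],
    [0,0,0,0.15,0,0,8.7],
    [0,-1.3,4,0,0,0,8.7],
    [0,-1.3,4,0,0,0,8.7],
    [0,-1.3,4,0,0,0,8.7],
    [0,-1.3,4,0,0,0,8.7],
    [0,-1.3,4,0,0,0,8.7],
    [0,-0.7,2,0,0,0,8.7],
    [0,0,0,0,0,0,8.7],
    [0,0,0,0,0,0,8.7]
  ]
}}

```text
time: 19.02
position: [0.6355, -0.1311, 0.1884]
tool_rot: [-0.396, 0.585, 0.41, 0.577]
ft_force: [-1.6, 0.0, 0.1]
grip_width: 0.0872
```

```bash
python3 - <<'E'
from h import *
p,d,pose,P=look("w7")
rect(P,.046,.056,(.649,-.121),.05);rect(P,.095,.108,(.649,-.121),.03)
go(.649,-.1208,.0655,70.6)
E
```

```text
1810 centre [ 649.9 -120.6] size [44.1 62.5] ang 70.85 z 0.0526
899 centre [ 649.7 -120.6] size [21.8 26.5] ang 71.48 z 0.1027
t 19.07 pos [ 0.6354 -0.1312  0.1884] z heading 69.48 shift cm [12.27 -1.19  1.44] level [-0.      0.001  -0.0227] turn x -0.0195 F [-1.   0.1  0.1] w 0.0872 q6 -1.59
 shift after turn: [np.float64(12.27), np.float64(-1.21), np.float64(1.42)]
```

>>> {"api": "arm_command", "payload": {
  "plan": [
    [0,-1.2,1.4,-0.02,0,-0.022,8.7],
    [0,0,0,0,0,0,8.7],
    [1.5,0,0,0,0,0,8.7],
    [3,0,0,0,0,0,8.7],
    [2,0,0,0,0,0,8.7],
    [0,0,0,0,0,0,8.7],
    [0,0,0,0,0,0,8.7]
  ]
}}

```text
time: 19.95
position: [0.6509, -0.1251, 0.1197]
tool_rot: [-0.408, 0.578, 0.408, 0.578]
ft_force: [0.2, -1.1, -0.5]
grip_width: 0.0871
```

```bash
python3 - <<'E'
from h import *
go(.6495,-.1207,.0655,70.8)
E
```

```text
t 19.95 pos [ 0.6509 -0.1251  0.1197] z heading 70.46 shift cm [5.42 0.27 0.37] level [-0.      0.0003 -0.0001] turn x -0.006 F [ 0.2 -1.1 -0.5] w 0.0871 q6 -1.59
 shift after turn: [np.float64(5.42), np.float64(0.27), np.float64(0.37)]
```

>>> {"api": "arm_command", "payload": {
  "plan": [
    [0.5,0.27,0.37,-0.006,0,0,8.7],
    [0,0,0,0,0,0,8.7],
    [2,0,0,0,0,0,8.7],
    [2,0,0,0,0,0,8.7],
    [0.7,0,0,0,0,0,8.7],
    [0,0,0,0,0,0,8.7],
    [0,0,0,0,0,0,8.7]
  ]
}}

```text
time: 20.82
position: [0.6506, -0.1207, 0.0662]
tool_rot: [-0.411, 0.575, 0.409, 0.577]
ft_force: [0.8, -0.5, -0.0]
grip_width: 0.0871
```

```bash
python3 - <<'E'
from h import *
go(.6495,-.1207,.0655,70.8)
E
```

```text
t 20.82 pos [ 0.6506 -0.1207  0.0662] z heading 70.84 shift cm [ 0.07  0.11 -0.04] level [0.     0.0002 0.0035] turn x 0.0006 F [ 0.8 -0.5 -0. ] w 0.0871 q6 -1.59
 shift after turn: [np.float64(0.07), np.float64(0.11), np.float64(-0.04)]
```

>>> {"api": "arm_command", "payload": {
  "plan": [
    [0.05,0.1,-0.04,0,0,0.003,6],
    [0,0,0,0,0,0,3],
    [0,0,0,0,0,0,2.2],
    [0,0,0,0,0,0,1.5],
    [0,0,0,0,0,0,1.5],
    [0,0,0,0,0,0,1.5],
    [0,0,0,0,0,0,1.5],
    [0,0,0,0,0,0,1.5]
  ]
}}

```text
time: 21.82
position: [0.6506, -0.121, 0.0675]
tool_rot: [-0.411, 0.575, 0.409, 0.577]
ft_force: [-0.6, -0.2, 0.4]
grip_width: 0.0219
```

>>> {"api": "arm_command", "payload": {
  "plan": [
    [-1.5,0,0,0,0,0,1.5],
    [-3,0,0,0,0,0,1.5],
    [-3,0,0,0,0,0,1.5],
    [-2.5,0,0,0,0,0,1.5],
    [0,0,0,0,0,0,1.5],
    [0,0,0,0,0,0,1.5]
  ]
}}

```text
time: 22.58
position: [0.6474, -0.1201, 0.1695]
tool_rot: [-0.409, 0.577, 0.411, 0.575]
ft_force: [0.3, 0.3, -2.5]
grip_width: 0.0221
```

```bash
python3 - <<'E'
from h import *
p,d,pose,P=look("w8");o=robot.get_obs()
Rt=R.from_quat(o["tool_rot"]).as_matrix();T=(P-o["position"])@Rt*1000
held(T)
go(.4534,-.0045,.16,103)
E
```

```text
10 3046 z [-21.9  21. ] mid -0.47 w 42.9 front y [20.8 31.4] slope 0
22 223 z [-16.6  15.8] mid -0.43 w 32.4 front y [31.3 31.6] slope -0.0003
32 214 z [-16.5  15.6] mid -0.44 w 32.2 front y [31.3 31.6] slope 0.0022
42 193 z [-16.3  15.8] mid -0.28 w 32.1 front y [31.3 31.6] slope 0.0022
52 164 z [-16.1  15.9] mid -0.14 w 32.0 front y [31.4 31.7] slope 0.001
bottom x 170.5
flange plane x=a y+b z+c [ 1.44000e-02 -5.30000e-03  1.43709e+01]
t 22.62 pos [ 0.6476 -0.1202  0.1696] z heading 70.85 shift cm [ 1.03 22.14  4.56] level [ 0.     -0.     -0.0033] turn x -0.5612 F [ 0.4 -0.8 -3.2] w 0.0219 q6 -1.59
 shift after turn: [np.float64(1.03), np.float64(16.32), np.float64(15.64)]
```

>>> {"api": "arm_command", "payload": {
  "plan": [
    [0,0,0,-0.14,0,0,1.5],
    [0,0,0,-0.14,0,0,1.5],
    [0,0,0,-0.14,0,0,1.5],
    [0,0,0,-0.14,0,0,1.5],
    [0,3.2,3.1,0,0,0,1.5],
    [0,3.2,3.1,0,0,0,1.5],
    [0,3.2,3.1,0,0,0,1.5],
    [0,3.2,3.1,0,0,0,1.5],
    [0,2,2,0,0,0,1.5],
    [0,0,0,0,0,0,1.5],
    [0,0,0,0,0,0,1.5]
  ]
}}

```text
time: 24.0
position: [0.4569, -0.0118, 0.1588]
tool_rot: [-0.548, 0.439, 0.566, 0.432]
ft_force: [0.4, -0.9, -3.7]
grip_width: 0.0219
```

```bash
python3 - <<'E'
from h import *
go(.4534,-.0045,.1375,103)
E
```

```text
t 24.0 pos [ 0.4569 -0.0118  0.1588] z heading 103.94 shift cm [2.15 0.11 0.77] level [-0.      0.0146 -0.0233] turn x 0.0164 F [ 0.4 -0.9 -3.7] w 0.0219 q6 -2.09
 shift after turn: [np.float64(2.15), np.float64(0.12), np.float64(0.76)]
```

>>> {"api": "arm_command", "payload": {
  "plan": [
    [0.4,0.15,0.76,0.016,0.015,-0.023,1.5],
    [0.8,0,0,0,0,0,1.5],
    [0,0,0,0,0,0,1.5],
    [0,0,0,0,0,0,1.5]
  ]
}}

```text
time: 24.5
position: [0.4589, -0.0076, 0.1459]
tool_rot: [0.555, -0.44, -0.551, -0.441]
ft_force: [0.0, 0.7, -3.4]
grip_width: 0.0222
```

```bash
python3 - <<'E'
from h import *
go(.4534,-.0045,.1175,103)
E
```

```text
t 24.5 pos [ 0.4589 -0.0076  0.1459] z heading 102.94 shift cm [2.83 0.48 0.44] level [-0.     -0.0033  0.0037] turn x -0.001 F [ 0.   0.7 -3.4] w 0.0222 q6 -2.06
 shift after turn: [np.float64(2.83), np.float64(0.48), np.float64(0.44)]
```

>>> {"api": "arm_command", "payload": {
  "plan": [
    [0.3,0.55,0.44,-0.001,-0.003,0.004,1.5],
    [0.4,0,0,0,0,0,1.5],
    [0,0,0,0,0,0,1.5],
    [0,0,0,0,0,0,1.5]
  ]
}}

```text
time: 25.0
position: [0.4528, -0.0049, 0.1385]
tool_rot: [0.553, -0.44, -0.553, -0.44]
ft_force: [0.5, -0.3, -3.2]
grip_width: 0.0215
```

```bash
python3 - <<'E'
from h import *
go(.4534,-.0045,.1175,103)
p,d,pose,P=look("w9");o=robot.get_obs()
Rt=R.from_quat(o["tool_rot"]).as_matrix();T=(P-o["position"])@Rt*1000
held(T)
J=T[(P[...,2]>.046)&(P[...,2]<.053)&(abs(T[...,2])<50)&(abs(T[...,1])<60)];z=J[:,2]
print("jaws z",z.min(),z.max(),"y",J[:,1].min(),J[:,1].max())
E
```

```text
t 25.0 pos [ 0.4528 -0.0049  0.1385] z heading 102.98 shift cm [ 2.1  -0.07  0.02] level [ 0.     -0.0004 -0.0001] turn x -0.0003 F [ 0.5 -0.3 -3.2] w 0.0215 q6 -2.06
 shift after turn: [np.float64(2.1), np.float64(-0.07), np.float64(0.02)]
10 3031 z [-22.  21.] mid -0.5 w 42.9 front y [20.7 31.3] slope 0
22 216 z [-16.6  15.6] mid -0.47 w 32.2 front y [31.2 31.5] slope -0.0001
32 215 z [-16.3  15.7] mid -0.34 w 32.0 front y [31.2 31.5] slope -0.0004
42 195 z [-16.5  15.7] mid -0.38 w 32.2 front y [31.2 31.5] slope -0.0005
52 157 z [-16.5  15.7] mid -0.4 w 32.2 front y [31.3 31.6] slope -0.0011
bottom x 138.9
flange plane x=a y+b z+c [ 1.8200e-02 -6.2000e-03  1.4257e+01]
jaws z -42.14737072736597 42.18391605403292 y -25.81769577229028 24.54587785555631
```

>>> {"api": "arm_command", "payload": {
  "plan": [
    [0.4,-0.15,0.03,0,0,0,1.5],
    [0.6,0,0,0,0,0,1.5],
    [0.6,0,0,0,0,0,1.5],
    [0,0,0,0,0,0,1.5],
    [0,0,0,0,0,0,1.5]
  ]
}}

```text
time: 25.68
position: [0.4545, -0.0042, 0.1213]
tool_rot: [0.553, -0.44, -0.553, -0.44]
ft_force: [0.2, 1.3, -2.8]
grip_width: 0.0216
```

```bash
python3 - <<'E'
from h import *
go(.4537,-.0045,.0975,103)
E
```

```text
t 25.68 pos [ 0.4545 -0.0042  0.1213] z heading 102.98 shift cm [ 2.38  0.08 -0.01] level [ 0.     -0.0005  0.0001] turn x -0.0003 F [ 0.2  1.3 -2.8] w 0.0216 q6 -2.05
 shift after turn: [np.float64(2.38), np.float64(0.08), np.float64(-0.01)]
```

>>> {"api": "arm_command", "payload": {
  "plan": [
    [0.4,0,-0.01,0,0,0,1.5],
    [0.4,0,0,0,0,0,1.5],
    [0.4,0,0,0,0,0,1.5],
    [0.4,0,0,0,0,0,1.5],
    [0.3,0,0,0,0,0,1.5],
    [0,0,0,0,0,0,1.5]
  ]
}}

```text
time: 26.42
position: [0.4547, -0.0044, 0.101]
tool_rot: [0.554, -0.44, -0.553, -0.44]
ft_force: [0.4, -0.6, -2.3]
grip_width: 0.0219
```

```bash
python3 - <<'E'
from h import *
go(.4537,-.0045,.0975,103)
E
```

```text
t 26.43 pos [ 0.4547 -0.0044  0.101 ] z heading 102.98 shift cm [0.35 0.1  0.02] level [-0.     -0.0007  0.0004] turn x -0.0003 F [ 0.4 -0.6 -2.3] w 0.0219 q6 -2.05
 shift after turn: [np.float64(0.35), np.float64(0.1), np.float64(0.02)]
```

>>> {"api": "arm_command", "payload": {
  "plan": [
    [0.2,0,0.01,0,0,0,1.5],
    [0.2,0,0,0,0,0,1.5],
    [0.2,0,0,0,0,0,1.5],
    [0.2,0,0,0,0,0,1.5],
    [0,0,0,0,0,0,1.5]
  ]
}}

```text
time: 27.05
position: [0.455, -0.0044, 0.0926]
tool_rot: [0.554, -0.44, -0.553, -0.44]
ft_force: [0.5, -0.2, -4.0]
grip_width: 0.0219
```

Past the step with no contact, so on to the floor, expected at TCP ≈ 79.5 mm.

>>> {"api": "arm_command", "payload": {
  "plan": [
    [0.3,0,0,0,0,0,1.5],
    [0.3,0,0,0,0,0,1.5],
    [0.3,0,0,0,0,0,1.5],
    [0.2,0,0,0,0,0,1.5],
    [0,0,0,0,0,0,1.5]
  ]
}}

```text
time: 27.68
position: [0.4551, -0.0044, 0.0808]
tool_rot: [0.554, -0.44, -0.553, -0.44]
ft_force: [-0.4, 0.1, -2.8]
grip_width: 0.0221
```

>>> {"api": "arm_command", "payload": {
  "plan": [
    [0.1,0,0,0,0,0,1.5],
    [0.1,0,0,0,0,0,1.5]
  ]
}}

```text
time: 27.92
position: [0.4552, -0.0044, 0.0794]
tool_rot: [0.554, -0.44, -0.553, -0.44]
ft_force: [-2.1, 1.1, 13.5]
grip_width: 0.0217
```

Floor contact at 79.4 mm, so this key is undersized. I'll let it rest, then lift it.

>>> {"api": "arm_command", "payload": {
  "plan": [
    [0,0,0,0,0,0,1.5],
    [0,0,0,0,0,0,1.5],
    [0,0,0,0,0,0,1.5],
    [0,0,0,0,0,0,1.5],
    [0,0,0,0,0,0,1.5],
    [0,0,0,0,0,0,1.5],
    [0,0,0,0,0,0,1.5],
    [0,0,0,0,0,0,1.5]
  ]
}}

```text
time: 28.92
position: [0.4554, -0.0044, 0.0795]
tool_rot: [0.554, -0.44, -0.553, -0.44]
ft_force: [-0.2, 0.7, -2.9]
grip_width: 0.0217
```

>>> {"api": "arm_command", "payload": {
  "plan": [
    [-0.5,0,0,0,0,0,1.5],
    [-1,0,0,0,0,0,1.5],
    [-1,0,0,0,0,0,1.5],
    [-1,0,0,0,0,0,1.5],
    [-1.5,0,0,0,0,0,1.5],
    [-2,0,0,0,0,0,1.5],
    [0,0,0,0,0,0,1.5]
  ]
}}

```text
time: 29.8
position: [0.4553, -0.0044, 0.1547]
tool_rot: [0.555, -0.44, -0.552, -0.441]
ft_force: [-0.4, -0.7, -2.2]
grip_width: 0.0217
```

```bash
python3 - <<'E'
from h import *
go(.4425,.310,.15,103)
go(.4425,.310,.0725,85)
E
```

```text
t 29.8 pos [ 0.4553 -0.0044  0.1547] z heading 102.99 shift cm [ 0.42 -5.81 30.92] level [-0.     -0.0024  0.0039] turn x -0.0002 F [-0.4 -0.7 -2.2] w 0.0217 q6 -2.05
 shift after turn: [np.float64(0.42), np.float64(-5.82), np.float64(30.92)]
t 29.8 pos [ 0.4553 -0.0044  0.1547] z heading 102.99 shift cm [ 8.17 -5.78 30.94] level [-0.     -0.0024  0.0039] turn x 0.314 F [-0.4 -0.7 -2.2] w 0.0217 q6 -2.05
 shift after turn: [np.float64(8.17), np.float64(4.05), np.float64(31.21)]
```

>>> {"api": "arm_command", "payload": {
  "plan": [
    [-0.1,-0.75,4,0,0,0,1.5],
    [-0.1,-0.75,4,0,0,0,1.5],
    [-0.1,-0.75,4,0,0,0,1.5],
    [-0.1,-0.75,4,0,0,0,1.5],
    [-0.1,-0.75,4,0,0,0,1.5],
    [-0.1,-0.75,4,0,0,0,1.5],
    [0,-0.75,4,0,0,0,1.5],
    [0,-0.5,2.5,0,0,0,1.5],
    [0,0,0,0.15,0,0,1.5],
    [0,0,0,0.15,0,0,1.5],
    [0,0,0,0,0,0,1.5],
    [0,0,0,0,0,0,1.5]
  ]
}}

```text
time: 31.3
position: [0.4385, 0.3139, 0.1529]
tool_rot: [-0.48, 0.523, 0.479, 0.517]
ft_force: [0.8, -0.4, -3.3]
grip_width: 0.0221
```

```bash
python3 - <<'E'
from h import *
go(.4425,.310,.0725,85)
p,d,pose,P=look("w10");rect(P,.045,.065,(.4425,.31),.12)
E
```

```text
t 31.3 pos [0.4385 0.3139 0.1529] z heading 85.4 shift cm [ 8.04 -0.47 -0.31] level [-0.     -0.0065 -0.005 ] turn x 0.0069 F [ 0.8 -0.4 -3.3] w 0.0221 q6 -1.07
 shift after turn: [np.float64(8.04), np.float64(-0.47), np.float64(-0.31)]
3739 centre [428.9 310.5] size [141.1 132.5] ang 85.13 z 0.0551
```

View pics/w10.png

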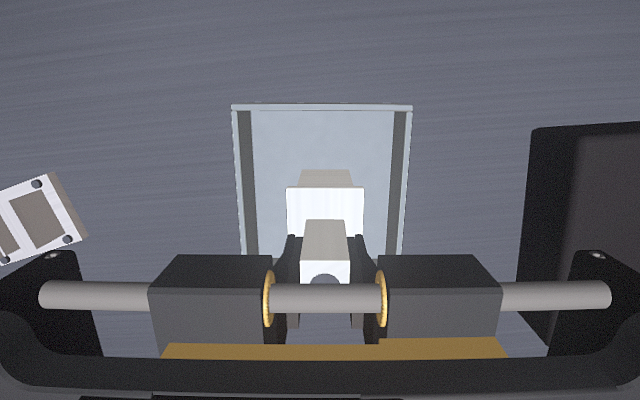

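The view shows the key over the middle of the bin: rim from (232,105) to (412,105), key at (325,180). Lowering it.

>>> {"api": "arm_command", "payload": {
  "plan": [
    [0,-0.45,-0.3,0.007,-0.006,-0.005,1.5],
    [0,0,0,0,0,0,1.5],
    [1.5,0,0,0,0,0,1.5],
    [2,0,0,0,0,0,1.5],
    [2,0,0,0,0,0,1.5],
    [1.5,0,0,0,0,0,1.5],
    [0.5,0,0,0,0,0,1.5],
    [0,0,0,0,0,0,1.5],
    [0,0,0,0,0,0,1.5]
  ]
}}

```text
time: 32.48
position: [0.4438, 0.3097, 0.0732]
tool_rot: [-0.478, 0.521, 0.478, 0.522]
ft_force: [0.4, 0.3, -2.4]
grip_width: 0.0218
```

```bash
python3 - <<'E'
from h import *
go(.4425,.310,.0725,85)
E
```

```text
t 32.48 pos [0.4438 0.3097 0.0732] z heading 85.0 shift cm [0.07 0.14 0.02] level [0.     0.0001 0.0008] turn x -0.0 F [ 0.4  0.3 -2.4] w 0.0218 q6 -1.08
 shift after turn: [np.float64(0.07), np.float64(0.14), np.float64(0.02)]
```

>>> {"api": "arm_command", "payload": {
  "plan": [
    [0.08,0,0,0,0,0,1.5],
    [0.05,0,0,0,0,0,1.5]
  ]
}}

```text
time: 32.72
position: [0.4447, 0.3101, 0.073]
tool_rot: [-0.478, 0.52, 0.477, 0.522]
ft_force: [0.0, 0.3, -2.7]
grip_width: 0.0218
```

>>> {"api": "arm_command", "payload": {
  "plan": [
    [0.1,0,0,0,0,0,1.5],
    [0.05,0,0,0,0,0,1.5],
    [0,0,0,0,0,0,1.5]
  ]
}}

```text
time: 33.1
position: [0.4448, 0.3102, 0.0725]
tool_rot: [-0.478, 0.52, 0.477, 0.523]
ft_force: [-0.5, -0.2, -2.4]
grip_width: 0.0215
```

>>> {"api": "arm_command", "payload": {
  "plan": [
    [0.1,0,0,0,0,0,1.5]
  ]
}}

```text
time: 33.22
position: [0.445, 0.3103, 0.0724]
tool_rot: [-0.478, 0.52, 0.477, 0.523]
ft_force: [-2.4, -0.4, 12.3]
grip_width: 0.0218
```

Contact with the floor. Releasing.

>>> {"api": "arm_command", "payload": {
  "plan": [
    [0,0,0,0,0,0,1.5],
    [0,0,0,0,0,0,2.6],
    [0,0,0,0,0,0,3.5],
    [0,0,0,0,0,0,5],
    [0,0,0,0,0,0,5],
    [-1.5,0,0,0,0,0,5],
    [-3,0,0,0,0,0,5],
    [-4,0,0,0,0,0,5],
    [-4,0,0,0,0,0,5],
    [-3,0,0,0,0,0,5],
    [0,0,0,0,0,0,5]
  ]
}}

```text
time: 34.6
position: [0.4455, 0.3106, 0.2371]
tool_rot: [-0.479, 0.517, 0.476, 0.525]
ft_force: [-0.5, 0.2, -0.4]
grip_width: 0.0504
```

```bash
python3 - <<'E'
from h import *
p,d,pose,P=look("w11");rect(P,.05,.064,(.445,.31),.045);rect(P,.1,.115,(.445,.31),.03)
p,d=optics.camera("scene");cv2.imwrite("pics/scene1.png",p)
d0=np.load("pics/scene0.npy");go(.445,.31,.2)
E
```

```text
1532 centre [443.7 310. ] size [43.9 61.7] ang 85.23 z 0.0577
692 centre [443.8 309.9] size [21.3 26.2] ang 84.69 z 0.1077
t 34.7 pos [0.4437 0.3097 0.2341] z heading 85.01 shift cm [ 3.41 -0.11  0.03] level [-0.      0.0023  0.0048] turn x -0.0 F [ 1.4 -0.3 -0.5] w 0.0499 q6 -1.08
 shift after turn: [np.float64(3.41), np.float64(-0.11), np.float64(0.03)]
```

View pics/scene1.png

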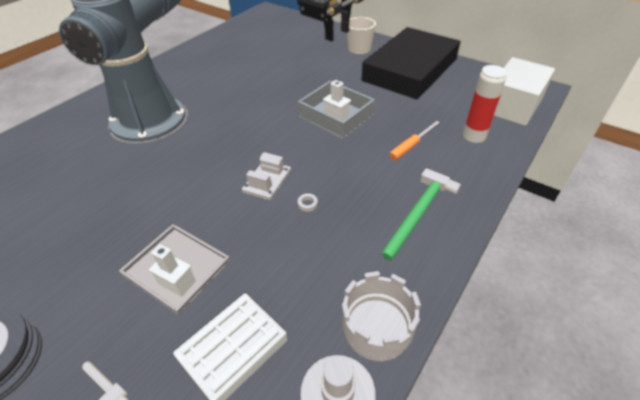

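The scene view shows one key upright in the tray (170,270) and one upright in the bin (337,98). The race, screwdriver, hammer and valve body have not moved, and the gripper is clear. Handing in.

```bash
python3 -c "
from rig import workorder
print(workorder.hand_in())"
```

```text
the job is handed in; nothing more can be done
None
```

Both keys are gauged and put away, and the job is handed in at about 34.7 s of the 67 s allowed.

- **Left key (first):** it stopped on the no-go step with its underside at about 30 mm. It is good and stands upright in the tray. The wrist camera had also read its tongue as about 39–40 mm wide.
- **Right key (second):** it passed the step without contact and reached the slot floor at about 12 mm. It is undersized and stands upright in the bin. The wrist camera had read its tongue as about 32–33 mm wide.

**Last checks:** wrist depth put both flange tops at 57–58 mm and both shank tops at about 108 mm, which is level and upright on a 5 mm floor. The last scene picture showed the race, screwdriver, hammer and valve body where they started, and the gripper clear of everything. The highest wrist force I read was about 14 N, with readings taken only at the end of each move. No check failed or disagreed.

While resting in the gauge, each key stayed lightly held in the fingers for about 1 s; I did not release it there.

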